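# Hang the temperature probe in the stand's eye

### The arm

A 6-joint arm with a two-finger parallel gripper is mounted at the origin on a cart in front of the work surface, level with it; the furniture and walls round the work are solid. World frame = base frame: x ahead of the robot, y to its left, z up, the work surface at z = 0. Lengths are in mm, angles in rad, forces in N, time in s.
With the tool pointing down it reaches from about 350 to 875 mm from the base axis. Payload 4.2 kg.
Tool frame: the origin (TCP) lies midway between the tips of the shut fingers; the grasp point (between the pads) lies 19 mm behind it (arm.grasp_offset is the distance from the TCP to the grasp point, in mm); z points along the fingers, y is the direction in which the jaws open and shut (so a half turn about z gives the same grasp; the last joint's range is limited). The gripper opens to 85 mm and grips with 20 to 120 N. Pads are 22 mm wide; open, the fingers measure 114 mm over their backs; the gripper's body (76 mm by 85 mm) begins 54 mm behind the grasp point. The pads swing forward as they close: fully open they stand 13 mm farther back than shut.
Start: joints at [-0.9, 0.385, 0.008, 0, -1.194, -0.259], TCP at [250.175, -572.723, 231.312] pointing down, gripper open.
Joint ranges: [-3.14, 3.14], [-1.21, 2.06], [-1.07, 1.41], [-3.16, 2.05], [-2.99, -0.16], [-3.1, 3.1]. Speed limits (rad/s): [2.79, 2.79, 3.14, 3.14, 3.14, 3.14].

### API

Orientations are given as a unit quaternion [x, y, z, w].
In Python, from bench import arm gives the robot as it stands.
- The arm moves only by the tool move_arm, never from a script. Its argument "moves" is a list of rows, each an object with "gripper": the gripper's target within -1 to 1 (fully open at 1, half-way at 0, shut at -1); "xyz": the shift along the tool's x, y, z in cm, a list of three; "angular": the turn, a rotation vector about the tool's x, y, z in rad, a list of three. In form: [{"gripper": gripper, "xyz": [dx, dy, dz], "angular": [wx, wy, wz]}, ...]. A call has 1 to 10 rows; each row is the pose to reach, as a shift and turn from the pose commanded when the call began, along the tool's axes at that moment; what a row does not reach only later rows make up. A row lasts 1/8 s, in which the tool goes at most 62.5 mm and 10.7 degrees, less where a joint would pass 70% of its speed; a pose out of reach is approached as far as the arm can. A call with a gripper value outside its range is refused whole. The fingers move at their own pace and stop on an object; the grip force is fixed at half the most. Time passes only in rows, so rows that repeat a pose let the fingers close. It gives the time, the measured TCP pose, the force and the opening at its end, in the units of the state.
- arm.read_state(): the state, without advancing time (a new reading comes with each control period).
- arm.get_image(name): name is "scene" or "side" or "wrist"; returns (picture, depth): 420x560x3 uint8, blue, green, red; 420x560 float32, mm along the optical axis (not along the pixel's ray), 0 where there is no reading.
- arm.get_calibration(name): a dict with "camera_matrix" (3x3 intrinsics, pixels), "k1" (the pictures are not rectified: a ray, as slopes to the right and down, at radius r is drawn at 1 + k1 r^2 times it, then the intrinsics apply), "R" (3x3) and "t" (3): a world point X has camera coordinates R X + t. Camera axes: x right, y down, z forward; pixel columns grow to the right and rows downward; lengths in mm; the calibration is good to about 2 mm. A picture is of the moment at which its call begins: read the wrist's pose just before it. get_calibration takes no time and is no camera call; for the wrist camera it gives the pose at the moment of the call.
- arm.job_done(): hands the job in, once; it reports no verdict.
The state is a dict: "clock": time; "joints": joint angles; "joint_vel": joint speeds; "joint_efforts": joint torques, N m; "position": TCP position; "ee_rot": TCP orientation; "contact_force": force on the tool from outside, world axes, zero at the start; "wrist_torque": the same for the moment, N m; "gripper_width": finger opening in mm.
Only numpy, scipy, OpenCV 4.12 (cv2) and the standard library are available. Lean on these libraries where they do the work, as an engineer would, in place of code of your own. Each camera call takes 0.05 s, during which the arm holds its last target. There are 200 camera calls.

### The job

The steel temperature probe lies on its low rest. Lift it level off the rest by the hub at its head, ease your grip until it swings down and hangs plumb from the fingers, then grip it firmly again and lower its tip through the eye of the stand until its collar sits on the eye and the probe hangs upright in the beaker, and let go. Do not drop the probe on the bench or knock over or shift the beaker and the other things around.

Things in the scene. Friction and masses are not known exactly. Their poses are not given: they have to be found in the camera images.
- hub (a point): Centre of the pivot hub at the probe's head, where to grasp: a black drum 20 mm across and 20 mm long, crosswise to the rod, with a flat steel button 9 mm across, 5 mm proud, on each end; 30 mm over the buttons. x: along the rod from tip to hub (up when it hangs); y: along the hub's pivot, through both buttons (close the fingers along it). At the start 50 mm above the bench, 35 mm past the rest's end.
- collar (a point): Centre of the underside (tip side) of the probe's round collar, a steel disc 28 mm across and 5 mm thick on the rod, 40 mm from the hub centre. Axes as hub.
- tip (a point): Point of the probe's tip, 140 mm from the hub centre; the last 9 mm taper from 9 mm to 4 mm across. Axes as hub.
- probe: Probe: straight steel rod 9 mm thick, 150 mm long overall, about 0.16 kg, centre of mass about 75 mm from the hub. Gripped on the buttons with 40 N or more it stays level. It starts to turn on them by its own weight at about 20 to 30 N a finger, hangs nearly plumb at about 3 to 8 N (open the fingers by tenths of a mm), and slips out below about 2 N. Starts level. Origin and axes as hub.
- rest: Fixed grey rest the probe lies on: base 100 x 60 x 8 mm with two notched uprights 44 mm wide and 58 mm high, whose open notches (12 mm wide) hold the rod level, its axis 50 mm above the bench. Origin: centre of its underside; x along the probe towards the hub, z up. The hub is 85 mm along +x from it.
- eye (a point): Centre of the eye's top face, 125 mm above the bench: a horizontal dark steel ring on the fixed stand, hole 18 mm, 36 mm outside, 10 mm thick. z up; the stand's post is 64 mm away along +x, and its clamp block, the highest part, reaches 128 mm. With the collar seated the hub is 165 mm and the tip 25 mm above the bench.
- beaker: Loose glass beaker, 77 mm across, 78 mm high, standing on the stand's base plate under the eye; its origin is the centre of its underside, z up. Leave it standing where it is.
- petri_dish_2: Bystander: petri dish, 64 mm across, 14 mm high; origin centre of underside.
- petri_dish_3: Bystander: petri dish, 60 mm across, 12 mm high; origin centre of underside.
- strip_tube: Bystander: upright plastic tube with a blue cap, 36 mm across, 86 mm high; origin centre of underside.
- marker_a: Bystander: marker pen lying flat, 135 mm long, 16 mm thick; origin at its middle, underside.
- forceps: Bystander: steel forceps lying flat, 120 mm long, 9 mm high; origin at the middle, underside.
- stand: Fixed stand: grey base plate 125 x 90 x 8 mm, steel post 13 mm thick, arm and eye. Origin on the bench straight below the eye's centre; x towards the post, z up.

How it is judged:
By the outcome, as a careful person would: the job done as asked, in the order asked, and still so for the second after the job is handed in, with the robot touching nothing.
It also fails if it takes over 59 s, if anything falls off the work surface, if the arm or the gripper's body presses on something with over 40 N, if the wrist force passes 120 N, or if a joint passes its speed limit or range.

## Working session

There is one attempt and no reset: what is moved stays moved. The work goes in short steps, Python scripts to look and compute and a tool call to move; the robot and the scene stay as the last step left them, time stands still between calls to the robot, and variables do not carry over. Pictures are saved under pics/ and viewed, about 8 in all and at most 12, crops included, and the job is handed in when it is done.

Besides the shell and the picture viewer there is one more tool, called after "Call:" as a command line: name --argument value ..., lists and objects as JSON in quotes. move_arm: Moves the arm, as the interface text tells. Its arguments: {"type":"object","properties":{"moves":{"type":"array","items":{"type":"object","properties":{"gripper":{"type":"number"},"xyz":{"type":"array","items":{"type":"number"}},"angular":{"type":"array","items":{"type":"number"}}}}}},"required":["moves"]}

```bash
ls; mkdir -p pics; cat > h.py <<'E'
import numpy as np, cv2
from scipy.spatial.transform import Rotation as Rn
from bench import arm
np.set_printoptions(precision=2,suppress=True)
def grab(n,fn=None):
    c=arm.get_calibration(n); im,d=arm.get_image(n)
    if fn: cv2.imwrite('pics/'+fn,im); np.savez('pics/'+fn+'.npz',d=d,im=im,K=c['camera_matrix'],k1=c['k1'],R=c['R'],t=c['t'])
    return im,d,c
def load(fn): return dict(np.load('pics/'+fn+'.npz'))
def world(c,u,v,d):
    K=np.array(c['camera_matrix'] if 'camera_matrix' in c else c['K']);k1=float(c['k1'])
    p=cv2.undistortPoints(np.array([[[u,v]]],float),K,np.array([k1,0,0,0.]))[0,0]
    return (np.array([p[0]*d,p[1]*d,d])-c['t'])@np.array(c['R'])
def cloud(c,d):
    K=np.array(c['camera_matrix'] if 'camera_matrix' in c else c['K']);k1=float(c['k1'])
    vv,uu=np.indices(d.shape)
    p=cv2.undistortPoints(np.stack([uu.ravel(),vv.ravel()],1)[:,None].astype(float),K,np.array([k1,0,0,0.]))[:,0]
    z=d.ravel()
    return ((np.c_[p*z[:,None],z]-c['t'])@np.array(c['R'])).reshape(*d.shape,3)
E
python3 - <<'E'
from h import *
a=grab('scene','a.png')[0];b=grab('side','b.png')[0]
for n in('scene','side'):
    c=arm.get_calibration(n);print(n,c['k1'],c['camera_matrix'],-np.array(c['R']).T@c['t'])
print(arm.read_state(),arm.grasp_offset)
E
```

```text
pics
scene 0.01573895611339858 [[420.55   0.   280.32]
 [  0.   420.55 200.78]
 [  0.     0.     1.  ]] [-91.02  42.16 589.09]
side -0.052047811298776225 [[401.94   0.   276.36]
 [  0.   401.94 210.08]
 [  0.     0.     1.  ]] [-12.98 232.91 604.88]
{'clock': 0.1, 'joints': array([-0.9 ,  0.39,  0.01, -0.  , -1.19, -0.26]), 'joint_vel': array([-0.  , -0.  ,  0.01,  0.  ,  0.  ,  0.  ]), 'joint_efforts': array([ -0.  , -39.33,  18.89,   4.2 ,  -0.  ,   0.  ]), 'position': array([ 249.97, -572.27,  230.32]), 'ee_rot': array([-0.2 ,  0.98,  0.  , -0.  ]), 'contact_force': array([ 0.44,  0.19, -0.21]), 'wrist_torque': array([0.04, 0.06, 0.01]), 'gripper_width': 85.28103557245447} 18.700000000000003
```

View pics/a.png

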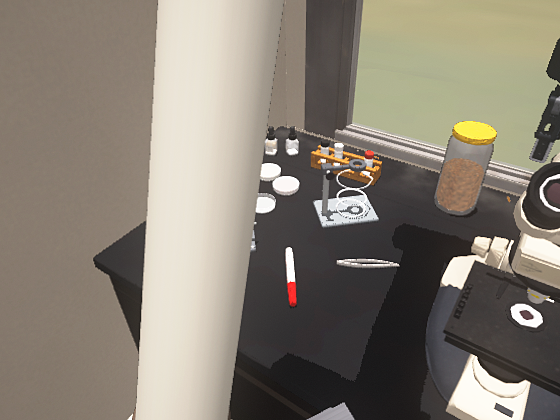

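View pics/b.png

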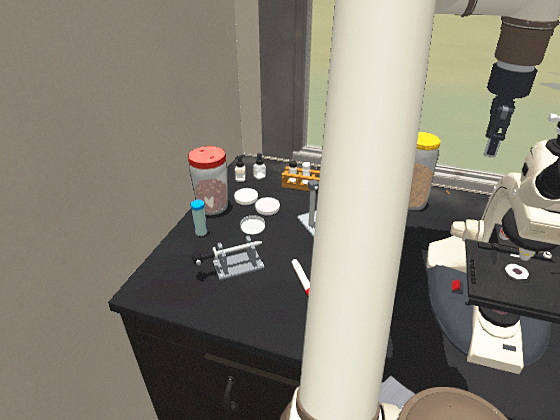

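Scene: eye ring near (357,164), stand and beaker around (347,205). Side: the rest is near (238,260), the probe tip near (262,243), and the hub near (200,258).

```bash
python3 - <<'E'
from h import *
s=load('b.png');P=cloud(s,s['d']);
for u,v in [(262,243),(240,247),(225,251),(215,254),(205,257),(200,259),(197,260),(213,277),(264,268),(198,203),(252,225)]: print('side',u,v,P[v,u],s['im'][v,u])
a=load('a.png');Q=cloud(a,a['d'])
for u,v in [(350,164),(365,164),(357,158),(357,170),(357,164),(326,200),(326,172),(290,250),(293,300),(340,263),(398,264)]: print('scene',u,v,Q[v,u])
c1=cv2.resize(s['im'][185:295,170:290],None,fx=4.5,fy=4.5,interpolation=cv2.INTER_CUBIC)
c2=cv2.resize(a['im'][140:230,305:385],None,fx=5.5,fy=5.5,interpolation=cv2.INTER_CUBIC)
h=max(c1.shape[0],c2.shape[0]);o=np.zeros((h,c1.shape[1]+c2.shape[1],3),np.uint8);o[:c1.shape[0],:c1.shape[1]]=c1;o[:c2.shape[0],c1.shape[1]:]=c2
o=o[:, :];f=800/o.shape[1];print(f);cv2.imwrite('pics/c.png',cv2.resize(np.clip(o.astype(float)*1.5+10,0,255).astype(np.uint8),None,fx=f,fy=f))
E
```

```text
side 262 243 [ 553.13 -215.77   -4.24] [61 60 63]
side 240 247 [ 521.03 -131.09   52.47] [238 242 239]
side 225 251 [ 532.08 -100.4    51.91] [219 226 226]
side 215 254 [533.02 -76.61  56.99] [234 243 241]
side 205 257 [543.37 -58.58  52.53] [39 36 35]
side 200 259 [544.72 -47.47  52.8 ] [17 17 18]
side 197 260 [545.23 -40.8   53.77] [250 255 254]
side 213 277 [530.94 -63.81   1.4 ] [60 62 65]
side 264 268 [ 480.19 -161.19    2.23] [57 54 51]
side 198 203 [ 678.64 -131.47   83.42] [253 211  19]
side 252 225 [ 619.81 -238.97   -1.36] [246 247 247]
scene 350 164 [ 503.9  -390.94  127.19]
scene 365 164 [ 489.78 -417.59  127.3 ]
scene 357 158 [ 632.   -503.44   39.51]
scene 357 170 [ 488.23 -398.11  119.6 ]
scene 357 164 [ 508.82 -412.11  118.19]
scene 326 200 [ 512.87 -344.27   45.54]
scene 326 172 [ 512.04 -339.91  118.57]
scene 290 250 [ 439.39 -221.31   15.85]
scene 293 300 [ 328.89 -171.33   14.51]
scene 340 263 [ 373.64 -294.67    6.32]
scene 398 264 [ 324.47 -393.06    3.22]
0.8163265306122449
```

View pics/c.png

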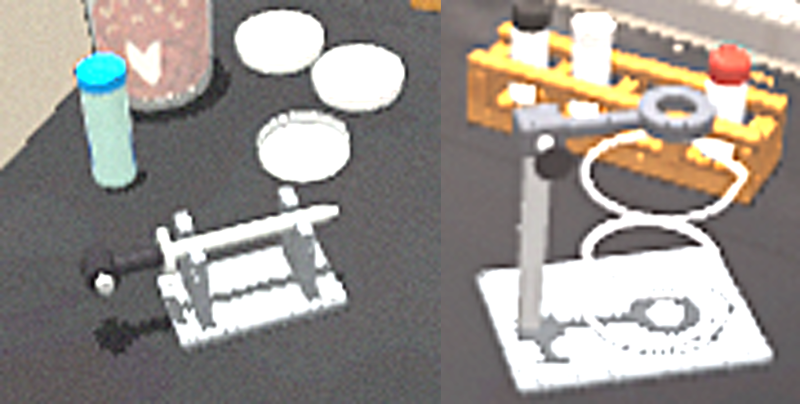

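The crops show the hub's near button at about (195,262) in the original side image, the rod running back to the tip, and the eye ring facing up with its post on the left. I'll fit the geometry and work out the approach.

```bash
cat >> h.py <<'E'
def go(pos,yd,tilt=None):
    """shift (cm) and rotvec from present pose to tool-down pose with jaw axis yd (2d)"""
    s=arm.read_state();R=Rn.from_quat(s['ee_rot']);M=R.as_matrix()
    yd=np.array([yd[0],yd[1],0])/np.hypot(*yd[:2])
    if yd@M[:,1]<0: yd=-yd
    z=np.array([0,0,-1.]);T=np.c_[np.cross(yd,z),yd,z]
    print('at',s['position'],'clk',s['clock'],'w',s['gripper_width'],'F',s['contact_force'],'j6',s['joints'][5])
    print('tool y',M[:,1],'z',M[:,2],'shift cm',np.round(M.T@(np.array(pos)-s['position'])/10,3),'rot',np.round((R.inv()*Rn.from_matrix(T)).as_rotvec(),4))
E
python3 - <<'E'
from h import *
s=load('b.png');P=cloud(s,s['d']);im=s['im'].astype(int)
m=(s['d']>0)&(P[...,2]>47)&(P[...,2]<60)&(P[...,0]>470)&(P[...,0]<600)&(P[...,1]>-230)&(P[...,1]<-20)
pts=P[m];vv,uu=np.nonzero(m)
x=pts[:,:2];c=x.mean(0);w,v=np.linalg.eigh(np.cov(x.T));print(len(x),c,v[:,1],w)
t=(x-c)@v[:,1];o=(x-c)@v[:,0]
for i in np.argsort(t)[::6]: print(uu[i],vv[i],pts[i],im[vv[i],uu[i]].sum(),round(t[i],1),round(o[i],1))
a=load('a.png');Q=cloud(a,a['d'])
m=(abs(Q[...,2]-125)<6)&(abs(Q[...,0]-500)<60)&(abs(Q[...,1]+400)<80)&(Q[...,1]<-375)
q=Q[m];print(len(q));print(q.min(0),q.max(0),q.mean(0), cv2.minEnclosingCircle(q[:,:2].astype(np.float32)))
go([540,-55,230],(0.957,-0.29))
E
```

```text
476 [531.04 -99.2 ] [0.33 0.94] [  83.37 1923.3 ]
261 242 [ 505.94 -175.73   50.81] 735 -80.5 -2.0
259 243 [ 505.61 -169.96   51.45] 565 -75.2 0.3
257 242 [ 509.96 -168.06   52.54] 765 -71.9 -3.2
256 244 [ 507.6  -163.36   51.11] 521 -68.3 0.6
255 246 [ 506.64 -159.73   48.22] 161 -65.2 2.7
251 242 [ 521.04 -160.39   49.84] 610 -61.0 -11.1
255 248 [ 492.46 -148.77   58.11] 283 -59.6 19.8
254 247 [ 496.7  -149.49   57.68] 608 -58.9 15.5
252 244 [ 507.35 -152.63   57.3 ] 609 -58.3 4.4
254 250 [ 494.38 -147.38   52.18] 275 -57.7 18.4
248 238 [ 528.51 -158.51   57.34] 580 -56.7 -17.5
249 242 [ 520.09 -154.43   53.75] 250 -55.7 -8.2
253 252 [ 494.92 -144.93   47.72] 272 -55.2 18.7
247 238 [ 529.22 -156.4    58.05] 656 -54.5 -17.4
247 239 [ 527.24 -154.82   57.37] 594 -53.7 -15.0
252 248 [ 495.16 -143.07   59.62] 550 -53.4 19.1
251 249 [ 501.24 -144.84   51.91] 260 -53.0 12.8
247 242 [ 525.62 -153.18   50.97] 202 -52.7 -13.0
250 249 [ 506.24 -145.91   48.04] 248 -52.3 7.7
247 244 [ 518.26 -147.59   53.2 ] 765 -49.9 -4.2
246 246 [ 514.76 -142.19   52.96] 619 -46.0 1.0
244 245 [ 519.58 -140.
[... 2289 characters left out ...]
8.5 9.8
197 259 [546.59 -41.82  54.93] 364 59.3 4.6
194 252 [564.23 -46.35  59.39] 161 60.9 -13.6
196 261 [545.91 -38.59  51.91] 552 62.1 6.3
195 259 [546.84 -37.59  57.31] 102 63.3 5.7
194 257 [551.84 -38.56  58.73] 161 64.1 0.7
194 260 [547.6  -35.44  55.38] 81 65.6 5.7
194 262 [547.44 -34.63  50.53] 70 66.3 6.2
193 261 [549.69 -33.91  52.14] 121 67.8 4.3
196
[ 483.41 -422.74  119.06] [ 517.43 -375.1   128.4 ] [ 500.35 -401.33  124.31] ((504.146484375, -398.7635803222656), 25.00470542907715)
at [ 249.97 -572.27  230.32] clk 0.1 w 85.28103557245447 F [ 0.44  0.19 -0.21] j6 -0.25859431192173116
tool y [-0.4   0.92  0.  ] z [-0.  0. -1.] shift cm [-47.28  35.8    0.1 ] rot [ 0.    0.   -0.86]
```

Call:
move_arm --moves '[{"gripper":1,"xyz":[-48.6,36.4,-2],"angular":[0,0,-0.82]},{"gripper":1,"xyz":[-48.6,36.4,-2],"angular":[0,0,-0.82]},{"gripper":1,"xyz":[-48.6,36.4,-2],"angular":[0,0,-0.82]},{"gripper":1,"xyz":[-48.6,36.4,-2],"angular":[0,0,-0.82]},{"gripper":1,"xyz":[-48.6,36.4,-2],"angular":[0,0,-0.82]},{"gripper":1,"xyz":[-48.6,36.4,-2],"angular":[0,0,-0.82]},{"gripper":1,"xyz":[-48.6,36.4,-2],"angular":[0,0,-0.82]},{"gripper":1,"xyz":[-48.6,36.4,-2],"angular":[0,0,-0.82]},{"gripper":1,"xyz":[-48.6,36.4,-2],"angular":[0,0,-0.82]},{"gripper":1,"xyz":[-48.6,36.4,-2],"angular":[0,0,-0.82]}]'

```text
clock: 1.35
position: [550.5, -42.2, 251.0]
ee_rot: [-0.578, 0.816, 0.0, -0.0]
contact_force: [0.1, -0.8, -0.1]
gripper_width: 85.5
```

Call:
move_arm --moves '[{"gripper":0.3,"xyz":[0,0,0],"angular":[0,0,0]},{"gripper":0.3,"xyz":[0,0,0],"angular":[0,0,0]},{"gripper":0.3,"xyz":[0,0,0],"angular":[0,0,0]}]'

```text
clock: 1.72
position: [549.2, -45.6, 251.2]
ee_rot: [-0.577, 0.817, 0.0, -0.0]
contact_force: [0.3, 0.3, 0.3]
gripper_width: 55.5
```

```bash
python3 - <<'E'
from h import *
w=grab('wrist','w1.png')[0];s=grab('scene','s1.png')[0]
cv2.imwrite('pics/ws1.png',cv2.resize(np.hstack([w,s[60:]if 0 else s]),(800,300)))
c=arm.get_calibration('wrist');print(-np.array(c['R']).T@c['t'],c['camera_matrix'])
go([550,-46,130],(0.946,-0.324))
E
```

```text
[ 521.19 -121.43  393.85] [[375.93   0.   286.08]
 [  0.   375.93 213.38]
 [  0.     0.     1.  ]]
at [549.37 -45.63 251.47] clk 1.825 w 55.67642626380117 F [ 0.21 -1.1  -0.45] j6 -0.5518015785492644
tool y [-0.94  0.33 -0.  ] z [ 0.  0. -1.] shift cm [ 0.01 -0.07 12.15] rot [-0.    0.   -0.01]
```

View pics/ws1.png

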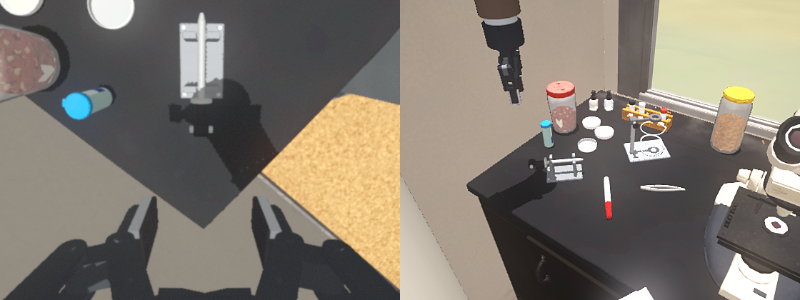

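Wrist view: the hub is near (280,165) and the rod runs straight up the picture at about column 282. Next I measure it by depth.

```bash
python3 - <<'E'
from h import *
s=load('w1.png');P=cloud(s,s['d'])
m=(P[...,2]>46)&(P[...,2]<66)&(P[...,0]>480)&(P[...,0]<580)&(P[...,1]>-210)&(P[...,1]<-10)&(s['d']>0)
vv,uu=np.nonzero(m)
for v in range(vv.min(),vv.max()+1,4):
    u=uu[vv==v]
    if len(u): print(v,u.min(),u.max(),len(u),P[v,u].mean(0),P[v,u.min()],P[v,u.max()])
c=s['im'][120:200,230:330];cv2.imwrite('pics/w1c.png',np.clip(cv2.resize(c,None,fx=7,fy=7,interpolation=cv2.INTER_CUBIC).astype(float)*2,0,255).astype(np.uint8))
a=load('s1.png');Q=cloud(a,a['d'])
m=(abs(Q[...,2]-124)<7)&(abs(Q[...,0]-500)<60)&(abs(Q[...,1]+400)<80)
q=Q[m];y=np.array([-15,60])
for lo in range(-440,-320,8):
    k=q[(q[:,1]>=lo)&(q[:,1]<lo+8)]
    if len(k):print(lo,len(k),k[:,0].min(),k[:,0].max(),k[:,2].mean())
E
```

```text
18 280 284 5 [ 504.58 -176.38   51.17] [ 506.12 -177.03   50.59] [ 503.   -175.85   50.98]
22 279 285 7 [ 505.62 -173.46   51.  ] [ 507.94 -174.49   49.8 ] [ 503.22 -172.73   50.3 ]
26 278 286 9 [ 506.75 -170.27   52.67] [ 509.87 -171.48   52.01] [ 503.52 -169.38   51.05]
30 277 287 11 [ 507.82 -167.26   53.07] [ 511.73 -168.8    52.07] [ 503.81 -166.06   51.54]
34 277 287 11 [ 508.9  -164.23   53.65] [ 512.78 -165.91   51.46] [ 504.86 -163.1    51.41]
38 277 287 10 [ 509.66 -161.11   54.  ] [ 513.88 -162.8    52.51] [ 505.93 -160.08   51.67]
42 277 287 11 [ 511.01 -158.35   52.97] [ 514.95 -159.93   51.5 ] [ 506.93 -157.24   50.15]
46 256 307 49 [ 512.71 -155.13   57.21] [ 532.49 -161.91   59.88] [ 492.61 -147.96   57.79]
50 256 307 49 [ 513.53 -152.13   56.67] [ 533.64 -159.12   58.66] [ 493.67 -144.93   58.37]
54 257 306 47 [ 514.81 -149.53   53.12] [ 534.27 -156.68   50.9 ] [ 495.36 -142.3    56.96]
58 277 287 11 [ 515.33 -146.29   53.01] [ 519.31 -147.94   50.06] [ 511.29 -144.95   51.82]
62 277 287 11 [ 516.42 -143.25   52.94] [ 520.42 -144.81   50.93] [ 512.34 -141.97   50.52]
[... 2862 characters left out ...]
761
-416 47 484.15084066170584 518.2950877714864 123.83667455093047
-408 34 483.5215163149596 518.4233082219341 123.9199267851335
-400 44 485.95252609506133 513.8528852214146 124.65455430170104
-392 35 489.64432722844583 514.4317030137631 122.63879034394769
-384 18 503.7360704367648 513.840520182254 122.17113650375619
-376 20 506.01816462057536 517.587192893385 122.46263971449534
-368 18 508.08230982779145 518.2969798696583 122.16794988320336
-360 18 509.9561256607089 525.8824655468879 125.04560580450236
-352 35 491.0236228586376 528.6651783546732 126.34903928238327
-344 62 490.63901317604797 529.9973117087444 125.46517911064066
-336 40 492.42676899589503 525.6776531323085 123.81712814575403
```

View pics/w1c.png

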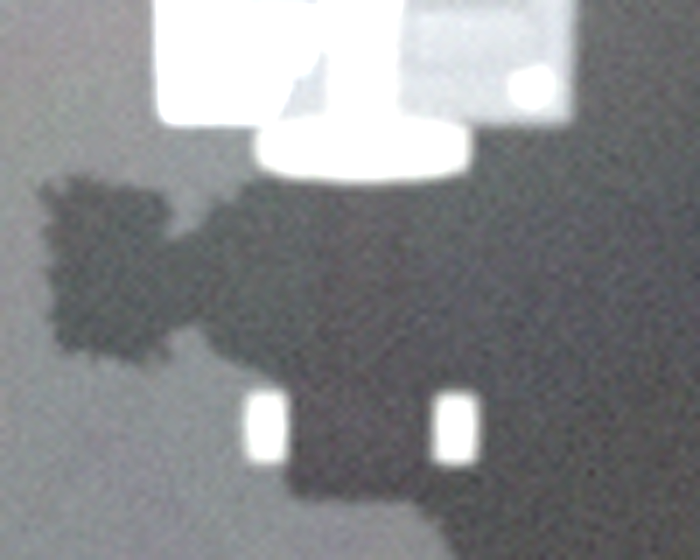

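The buttons are clear, at (267,181) and (295,181). The tip-based, collar-based and button-based estimates all put the hub at about (551.8, -45.6), with rod direction (0.337, 0.941).

```bash
python3 -c "
from h import *
go([551.8,-45.6,29.5],(0.941,-0.337))"
```

```text
at [549.37 -45.63 251.47] clk 1.825 w 55.67642626380117 F [ 0.21 -1.1  -0.45] j6 -0.5518015785492644
tool y [-0.94  0.33 -0.  ] z [ 0.  0. -1.] shift cm [-0.08 -0.23 22.2 ] rot [-0.  0.  0.]
```

Call:
move_arm --moves '[{"gripper":0.3,"xyz":[-0.08,-0.23,6],"angular":[0,0,0]},{"gripper":0.3,"xyz":[-0.08,-0.23,12],"angular":[0,0,0]},{"gripper":0.3,"xyz":[-0.08,-0.23,16],"angular":[0,0,0]},{"gripper":0.3,"xyz":[-0.08,-0.23,18],"angular":[0,0,0]},{"gripper":0.3,"xyz":[-0.08,-0.23,20],"angular":[0,0,0]},{"gripper":0.3,"xyz":[-0.08,-0.23,21.5],"angular":[0,0,0]},{"gripper":0.3,"xyz":[-0.08,-0.23,22.2],"angular":[0,0,0]},{"gripper":0.3,"xyz":[-0.08,-0.23,22.2],"angular":[0,0,0]},{"gripper":0.3,"xyz":[-0.08,-0.23,22.2],"angular":[0,0,0]}]'

```text
clock: 2.95
position: [552.9, -44.6, 30.0]
ee_rot: [-0.578, 0.816, -0.0, 0.001]
contact_force: [-0.3, -1.0, -0.4]
gripper_width: 55.5
```

```bash
python3 - <<'E'
from h import *
go([551.8,-45.6,29.5],(0.941,-0.337))
w=grab('wrist','w2.png')[0];s=grab('side','s2.png')[0]
cv2.imwrite('pics/ws2.png',np.hstack([cv2.resize(w,(480,360)),cv2.resize(s[210:300,160:240],(320,360),interpolation=cv2.INTER_CUBIC)]))
E
```

```text
at [552.87 -44.59  30.04] clk 2.95 w 55.49822777755912 F [-0.26 -0.97 -0.42] j6 -0.5509143138463468
tool y [-0.94  0.33 -0.  ] z [ 0.  0. -1.] shift cm [0.13 0.07 0.05] rot [-0.    0.    0.01]
```

View pics/ws2.png

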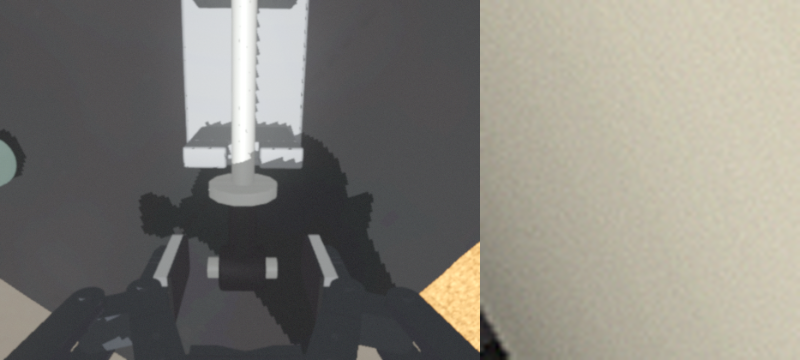

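The hub sits between the open jaws, with its buttons at (213,268) and (272,268) in the scaled wrist view. Before closing I check its position relative to the tool.

```bash
python3 - <<'E'
from h import *
s=load('w2.png');P=cloud(s,s['d']);st=arm.read_state();M=Rn.from_quat(st['ee_rot']).as_matrix()
im=s['im'].astype(int)
for v in range(296,330,3):
    r=P[v,235:335];k=(abs(r[:,2]-52)<12)
    u=np.nonzero(k)[0]+235
    if len(u):
        T=(P[v,u]-st['position'])@M; print(v,u.min(),u.max(),T[0],T[-1],T.mean(0),im[v,u[2]].sum())
E
```

```text
296 256 309 [  8.26  -9.8  -21.13] [  8.05   9.76 -20.8 ] [  9.89   0.08 -23.85] 136
299 256 309 [  8.32  -9.64 -23.32] [  7.85   9.66 -22.57] [  9.17   0.   -24.71] 136
302 243 321 [  5.37 -14.78 -20.61] [  4.64  14.43 -19.47] [  7.32  -0.14 -23.74] 434
305 243 322 [  5.26 -14.58 -22.48] [  3.87  14.75 -20.32] [  6.63  -0.01 -24.65] 445
308 242 322 [  3.81 -15.04 -22.22] [  4.33  14.49 -23.08] [  5.87  -0.19 -25.42] 457
311 242 322 [  3.51 -14.89 -23.75] [  3.05  14.53 -23.1 ] [  5.15  -0.11 -26.26] 478
314 242 322 [  1.7  -15.05 -22.97] [  2.26  14.49 -23.86] [  4.24  -0.19 -26.78] 486
317 242 322 [  1.66 -14.85 -24.84] [  0.67  14.58 -23.42] [  3.19  -0.19 -27.1 ] 459
320 242 322 [ -0.51 -15.08 -23.56] [  0.18  14.49 -24.61] [  2.    -0.19 -27.22] 453
323 244 322 [ -2.66 -14.54 -22.36] [ -2.02  14.68 -23.33] [  0.78   0.17 -27.29] 414
326 255 309 [  1.03  -9.76 -29.47] [  0.3    9.48 -28.45] [  1.02  -0.17 -29.45] 142
329 255 309 [ -0.68  -9.85 -28.85] [ -1.23   9.53 -28.11] [ -0.31  -0.19 -29.37] 140
```

Call:
move_arm --moves '[{"gripper":0.3,"xyz":[0.12,0,0],"angular":[0,0,0]},{"gripper":0.3,"xyz":[0.12,0,0],"angular":[0,0,0]},{"gripper":0.0,"xyz":[0.12,0,0],"angular":[0,0,0]},{"gripper":-0.2,"xyz":[0.12,0,0],"angular":[0,0,0]},{"gripper":-0.4,"xyz":[0.12,0,0],"angular":[0,0,0]},{"gripper":-0.6,"xyz":[0.12,0,0],"angular":[0,0,0]},{"gripper":-1,"xyz":[0.12,0,0],"angular":[0,0,0]},{"gripper":-1,"xyz":[0.12,0,0],"angular":[0,0,0]},{"gripper":-1,"xyz":[0.12,0,0],"angular":[0,0,0]},{"gripper":-1,"xyz":[0.12,0,0],"angular":[0,0,0]}]'

```text
clock: 4.3
position: [552.0, -45.7, 29.3]
ee_rot: [-0.578, 0.816, -0.0, 0.0]
contact_force: [-0.2, 0.4, 0.9]
gripper_width: 27.6
```

Call:
move_arm --moves '[{"gripper":-1,"xyz":[0,0,-0.5],"angular":[0,0,0]},{"gripper":-1,"xyz":[0,0,-1.5],"angular":[0,0,0]},{"gripper":-1,"xyz":[0,0,-3],"angular":[0,0,0]},{"gripper":-1,"xyz":[0,0,-5],"angular":[0,0,0]},{"gripper":-1,"xyz":[0,0,-7.5],"angular":[0,0,0]},{"gripper":-1,"xyz":[0,0,-10],"angular":[0,0,0]},{"gripper":-1,"xyz":[0,0,-12],"angular":[0,0,0]},{"gripper":-1,"xyz":[0,0,-13],"angular":[0,0,0]},{"gripper":-1,"xyz":[0,0,-13],"angular":[0,0,0]}]'

```text
clock: 5.42
position: [552.0, -45.7, 160.2]
ee_rot: [-0.578, 0.816, -0.0, 0.001]
contact_force: [-0.4, 0.1, -2.5]
gripper_width: 27.6
```

```bash
python3 - <<'E'
from h import *
go([497,-406,290],(0.941,-0.337))
w=grab('wrist','w3.png')[0];s=grab('scene','s3.png')[0]
cv2.imwrite('pics/ws3.png',np.hstack([cv2.resize(w,(480,360)),cv2.resize(s[80:260,40:200],(320,360),interpolation=cv2.INTER_CUBIC)]))
E
```

```text
at [552.03 -45.66 160.18] clk 5.425 w 27.587740983116873 F [-0.4   0.1  -2.48] j6 -0.5489849320115266
tool y [-0.94  0.33 -0.  ] z [ 0.  0. -1.] shift cm [ 35.8   -6.82 -13.01] rot [-0.  0.  0.]
```

View pics/ws3.png

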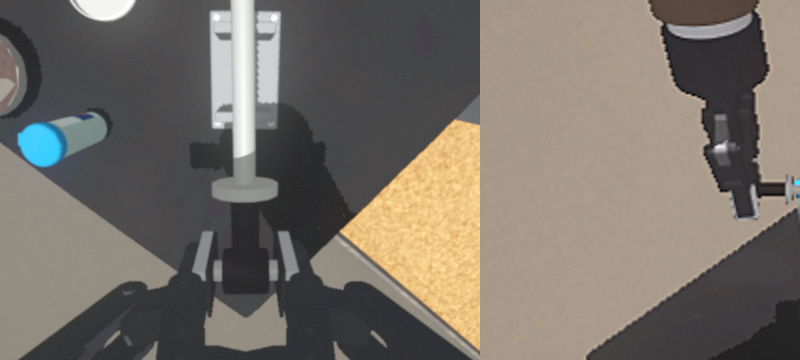

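Level and firmly held: the wrist view shows the rod straight, the collar at (245,188) and the buttons in the pads. Next I raise it to have room for the swing.

Call:
move_arm --moves '[{"gripper":-1,"xyz":[0,0,-2],"angular":[0,0,0]},{"gripper":-1,"xyz":[0,0,-5],"angular":[0,0,0]},{"gripper":-1,"xyz":[0,0,-8],"angular":[0,0,0]},{"gripper":-1,"xyz":[0,0,-10],"angular":[0,0,0]},{"gripper":-1,"xyz":[0,0,-11],"angular":[0,0,0]},{"gripper":-0.34,"xyz":[0,0,-11],"angular":[0,0,0]},{"gripper":-0.34,"xyz":[0,0,-11],"angular":[0,0,0]},{"gripper":-0.34,"xyz":[0,0,-11],"angular":[0,0,0]}]'

```text
clock: 6.52
position: [551.5, -45.8, 268.2]
ee_rot: [-0.578, 0.816, 0.001, -0.001]
contact_force: [-0.5, 0.4, -1.9]
gripper_width: 28.3
```

```bash
cat >> h.py <<'E'
def rod():
    st=arm.read_state();M=Rn.from_quat(st['ee_rot']).as_matrix()
    im,d,c=grab('wrist');T=(cloud(c,d)-st['position'])@M
    m=(d>0)&(abs(T[...,1])<9);x,z=T[...,0][m],T[...,2][m]
    r=np.hypot(x,z+20.3);k=(r>48)&(r<138)&(z>-60)
    a=np.degrees(np.arctan2(z[k]+20.3,x[k]))
    h,e=np.histogram(a,bins=np.arange(-30,130,4))
    print('rod',k.sum(),'median deg below level',np.median(a) if k.sum() else None, list(zip(e[h>0],h[h>0])))
    print('clk',st['clock'],'w',st['gripper_width'],'torque tool',np.array(M).T@st['wrist_torque'],'F',st['contact_force'],st['position'])
E
python3 -c "
from h import *
rod()"
```

```text
Traceback (most recent call last):
  File "h.py", line 35, in rod
    print('rod',k.sum(),'median deg below level',np.median(a) if k.sum() else None, list(zip(e[h>0],h[h>0])))
                                                                                             ~^^^^^
IndexError: boolean index did not match indexed array along axis 0; size of axis is 40 but size of corresponding boolean axis is 39
```

```bash
sed -i 's/e\[h>0\]/e[:-1][h>0]/' h.py; python3 -c "
from h import *
rod()"
```

```text
rod 4992 median deg below level 4.317855921494019 [(np.int64(-2), np.int64(120)), (np.int64(2), np.int64(4611)), (np.int64(6), np.int64(261))]
clk 6.575 w 28.458820823045876 torque tool [ 0.01 -0.04 -0.03] F [ 0.25  0.39 -1.88] [551.57 -45.8  268.42]
```

Call:
move_arm --moves '[{"gripper":-0.33,"xyz":[0,0,0],"angular":[0,0,0]},{"gripper":-0.33,"xyz":[0,0,0],"angular":[0,0,0]},{"gripper":-0.325,"xyz":[0,0,0],"angular":[0,0,0]},{"gripper":-0.325,"xyz":[0,0,0],"angular":[0,0,0]}]'

```text
clock: 7.12
position: [551.9, -45.8, 269.3]
ee_rot: [-0.578, 0.816, -0.0, 0.0]
contact_force: [-0.2, -0.4, -1.5]
gripper_width: 28.9
```

```bash
python3 -c "
from h import *
rod()"
```

```text
rod 5003 median deg below level 4.1499286266352025 [(np.int64(-2), np.int64(195)), (np.int64(2), np.int64(4592)), (np.int64(6), np.int64(216))]
clk 7.125 w 28.854008813848996 torque tool [-0.01 -0.1  -0.04] F [-0.25 -0.39 -1.54] [551.89 -45.78 269.35]
```

Call:
move_arm --moves '[{"gripper":-0.32,"xyz":[0,0,0],"angular":[0,0,0]},{"gripper":-0.32,"xyz":[0,0,0],"angular":[0,0,0]},{"gripper":-0.316,"xyz":[0,0,0],"angular":[0,0,0]},{"gripper":-0.316,"xyz":[0,0,0],"angular":[0,0,0]}]'

```text
clock: 7.68
position: [551.8, -45.8, 269.3]
ee_rot: [-0.578, 0.816, 0.0, -0.0]
contact_force: [0.3, 0.4, -1.6]
gripper_width: 29.1
```

```bash
python3 -c "
from h import *
rod()"
```

```text
rod 1987 median deg below level 53.721727123120985 [(np.int64(50), np.int64(1288)), (np.int64(54), np.int64(699))]
clk 7.675 w 29.08755072513652 torque tool [-0.04 -0.14 -0.05] F [ 0.34  0.45 -1.55] [551.84 -45.77 269.25]
```

Call:
move_arm --moves '[{"gripper":-0.314,"xyz":[0,0,0],"angular":[0,0,0]},{"gripper":-0.312,"xyz":[0,0,0],"angular":[0,0,0]},{"gripper":-0.31,"xyz":[0,0,0],"angular":[0,0,0]},{"gripper":-0.31,"xyz":[0,0,0],"angular":[0,0,0]}]'

```text
clock: 8.22
position: [551.9, -45.8, 269.3]
ee_rot: [-0.578, 0.816, 0.0, -0.0]
contact_force: [0.1, -0.3, -1.5]
gripper_width: 29.5
```

```bash
python3 -c "
from h import *
rod()"
```

```text
rod 1495 median deg below level 63.358455436008526 [(np.int64(58), np.int64(90)), (np.int64(62), np.int64(1398)), (np.int64(66), np.int64(7))]
clk 8.225 w 29.543869636298982 torque tool [ 0.01 -0.07 -0.05] F [ 0.05 -0.3  -1.54] [551.88 -45.77 269.3 ]
```

Call:
move_arm --moves '[{"gripper":-0.308,"xyz":[0,0,0],"angular":[0,0,0]},{"gripper":-0.308,"xyz":[0,0,0],"angular":[0,0,0]},{"gripper":-0.306,"xyz":[0,0,0],"angular":[0,0,0]},{"gripper":-0.306,"xyz":[0,0,0],"angular":[0,0,0]}]'

```text
clock: 8.78
position: [551.9, -45.8, 269.3]
ee_rot: [-0.578, 0.816, -0.0, 0.0]
contact_force: [-0.0, 0.4, -1.4]
gripper_width: 29.9
```

```bash
python3 -c "
from h import *
rod()"
```

```text
rod 1104 median deg below level 71.95012596707132 [(np.int64(66), np.int64(8)), (np.int64(70), np.int64(1084)), (np.int64(74), np.int64(12))]
clk 8.775 w 29.905073455263818 torque tool [-0.06 -0.06 -0.  ] F [-0.05  0.45 -1.42] [551.89 -45.77 269.32]
```

Call:
move_arm --moves '[{"gripper":-0.305,"xyz":[0,0,0],"angular":[0,0,0]},{"gripper":-0.305,"xyz":[0,0,0],"angular":[0,0,0]},{"gripper":-0.304,"xyz":[0,0,0],"angular":[0,0,0]},{"gripper":-0.304,"xyz":[0,0,0],"angular":[0,0,0]}]'

```text
clock: 9.32
position: [551.9, -45.8, 269.3]
ee_rot: [-0.578, 0.816, -0.0, -0.0]
contact_force: [-0.3, -0.2, -2.0]
gripper_width: 29.8
```

```bash
python3 -c "
from h import *
rod()"
```

```text
rod 1065 median deg below level 73.20493593483658 [(np.int64(70), np.int64(884)), (np.int64(74), np.int64(181))]
clk 9.325 w 29.814717471343524 torque tool [ 0.05 -0.04 -0.01] F [-0.25 -0.19 -2.02] [551.9  -45.75 269.3 ]
```

Call:
move_arm --moves '[{"gripper":-0.303,"xyz":[0,0,0],"angular":[0,0,0]},{"gripper":-0.303,"xyz":[0,0,0],"angular":[0,0,0]}]'

```text
clock: 9.62
position: [551.9, -45.8, 269.3]
ee_rot: [-0.578, 0.816, -0.0, -0.0]
contact_force: [-0.2, -0.1, -1.4]
gripper_width: 29.9
```

```bash
cat >> h.py <<'E'
def rod2():
    st=arm.read_state();M=Rn.from_quat(st['ee_rot']).as_matrix()
    im,d,c=grab('wrist','r.png');T=(cloud(c,d)-st['position'])@M
    m=(d>0)&(abs(T[...,1])<9)&(T[...,2]>30)&(T[...,2]<112)&(abs(T[...,0])<120)
    p=T[m];out=[]
    for z in range(32,112,16):
        k=p[abs(p[:,2]-z)<8]
        if len(k): out.append((z,len(k),*np.round(np.r_[np.percentile(k[:,0],[10,50,90]),np.median(k[:,1])],1)))
    print(out);o=np.array(out);s=np.polyfit(o[:,0],o[:,3],1);print('tilt x deg',np.degrees(np.arctan(s[0])),'y',np.degrees(np.arctan(np.polyfit(o[:,0],o[:,5],1)[0])))
    print('clk',st['clock'],'w',st['gripper_width'],st['position'],st['contact_force'])
E
python3 -c "
from h import *
rod2()
"
```

```text
[(32, 91, np.float64(12.3), np.float64(13.2), np.float64(14.2), np.float64(1.4)), (48, 239, np.float64(13.0), np.float64(15.0), np.float64(16.5), np.float64(1.4)), (64, 198, np.float64(16.0), np.float64(18.0), np.float64(19.6), np.float64(1.4)), (80, 164, np.float64(19.0), np.float64(20.9), np.float64(22.6), np.float64(1.5)), (96, 138, np.float64(22.1), np.float64(24.1), np.float64(25.7), np.float64(1.5))]
tilt x deg 9.821975105959254 y 0.10742946069324824
clk 9.625 w 29.90595840842174 [551.89 -45.79 269.3 ] [-0.2  -0.1  -1.45]
```

Call:
move_arm --moves '[{"gripper":-0.302,"xyz":[0,0,0],"angular":[0,0,0]},{"gripper":-0.302,"xyz":[0,0,0],"angular":[0,0,0]},{"gripper":-0.302,"xyz":[0,0,0],"angular":[0,0,0]}]'

```text
clock: 10.05
position: [551.9, -45.8, 269.3]
ee_rot: [-0.578, 0.816, 0.0, -0.0]
contact_force: [0.0, 0.2, -1.8]
gripper_width: 29.5
```

```bash
python3 -c "
from h import *
rod2()
"
```

```text
[(32, 75, np.float64(11.8), np.float64(12.4), np.float64(13.2), np.float64(1.4)), (48, 239, np.float64(12.1), np.float64(13.8), np.float64(15.3), np.float64(1.4)), (64, 188, np.float64(14.7), np.float64(16.5), np.float64(18.1), np.float64(1.4)), (80, 166, np.float64(17.3), np.float64(19.2), np.float64(20.8), np.float64(1.4)), (96, 133, np.float64(20.4), np.float64(22.2), np.float64(23.6), np.float64(1.4))]
tilt x deg 8.880659150520247 y -1.8038429811284895e-16
clk 10.05 w 29.51568031208453 [551.87 -45.77 269.3 ] [ 0.03  0.18 -1.79]
```

Call:
move_arm --moves '[{"gripper":-0.301,"xyz":[0,0,0],"angular":[0,0,0]},{"gripper":-0.301,"xyz":[0,0,0],"angular":[0,0,0]},{"gripper":-0.3,"xyz":[0,0,0],"angular":[0,0,0]},{"gripper":-0.3,"xyz":[0,0,0],"angular":[0,0,0]},{"gripper":-0.3,"xyz":[0,0,0],"angular":[0,0,0]}]'

```text
clock: 10.72
position: [551.9, -45.8, 269.3]
ee_rot: [-0.578, 0.816, -0.0, -0.0]
contact_force: [0.6, -0.2, -1.8]
gripper_width: 30.0
```

```bash
python3 -c "
from h import *
rod2()
"
```

```text
[(32, 2, np.float64(7.1), np.float64(7.1), np.float64(7.2), np.float64(2.2)), (48, 178, np.float64(5.6), np.float64(7.0), np.float64(7.7), np.float64(1.7)), (64, 169, np.float64(6.2), np.float64(7.9), np.float64(8.9), np.float64(1.4)), (80, 134, np.float64(7.4), np.float64(9.0), np.float64(10.1), np.float64(1.4)), (96, 107, np.float64(8.1), np.float64(10.2), np.float64(10.9), np.float64(1.5))]
tilt x deg 2.9338418570249174 y -0.6087447508242656
clk 10.725 w 29.997783927754377 [551.88 -45.78 269.33] [ 0.56 -0.2  -1.78]
```

Nearly plumb at about 4°. Gripping firmly again.

Call:
move_arm --moves '[{"gripper":-0.32,"xyz":[0,0,0],"angular":[0,0,0]},{"gripper":-0.36,"xyz":[0,0,0],"angular":[0,0,0]},{"gripper":-1,"xyz":[0,0,0],"angular":[0,0,0]},{"gripper":-1,"xyz":[0,0,0],"angular":[0,0,0]},{"gripper":-1,"xyz":[0,0,0],"angular":[0,0,0]}]'

```text
clock: 11.4
position: [551.9, -45.8, 269.3]
ee_rot: [-0.578, 0.816, 0.0, -0.0]
contact_force: [0.7, -0.5, -1.0]
gripper_width: 27.6
```

```bash
python3 -c "
from h import *
rod2()
# eye from earlier scene views, and side now
im,d,c=grab('side','e1.png');im2,d2,c2=grab('scene','e2.png')
for n,d,c,im in(('side',d,c,im),('scene',d2,c2,im2)):
    Q=cloud(c,d);m=(abs(Q[...,2]-124)<5)&(Q[...,0]>475)&(Q[...,0]<525)&(Q[...,1]>-432)&(Q[...,1]<-384)&(d>0)
    q=Q[m];print(n,len(q))
    if len(q)>20:
        from scipy.optimize import least_squares
        e=[np.percentile(q[:,:2]@np.array([np.cos(t),np.sin(t)]),97) for t in np.radians(range(0,360,15))]
        vv,uu=np.nonzero(m);print(uu.min(),uu.max(),vv.min(),vv.max())
st=arm.read_state();print(Rn.from_quat(st['ee_rot']).as_matrix())
a=im[130:250,270:390];b=im2[140:230,310:400]
cv2.imwrite('pics/e.png',np.hstack([cv2.resize(a,(400,400)),cv2.resize(b,(400,400),interpolation=cv2.INTER_CUBIC)]))
"
```

```text
[(32, 2, np.float64(7.1), np.float64(7.1), np.float64(7.1), np.float64(1.6)), (48, 182, np.float64(5.4), np.float64(6.9), np.float64(7.7), np.float64(1.9)), (64, 159, np.float64(6.1), np.float64(7.8), np.float64(8.6), np.float64(1.4)), (80, 132, np.float64(7.2), np.float64(8.9), np.float64(9.8), np.float64(1.4)), (96, 113, np.float64(8.0), np.float64(9.9), np.float64(10.8), np.float64(1.5))]
tilt x deg 2.7195054612725045 y -0.250667436067434
clk 11.4 w 27.642908428650227 [551.88 -45.77 269.3 ] [ 0.73 -0.5  -0.96]
side 0
scene 172
345 365 159 170
[[-0.33 -0.94 -0.  ]
 [-0.94  0.33  0.  ]
 [-0.    0.   -1.  ]]
```

View pics/e.png

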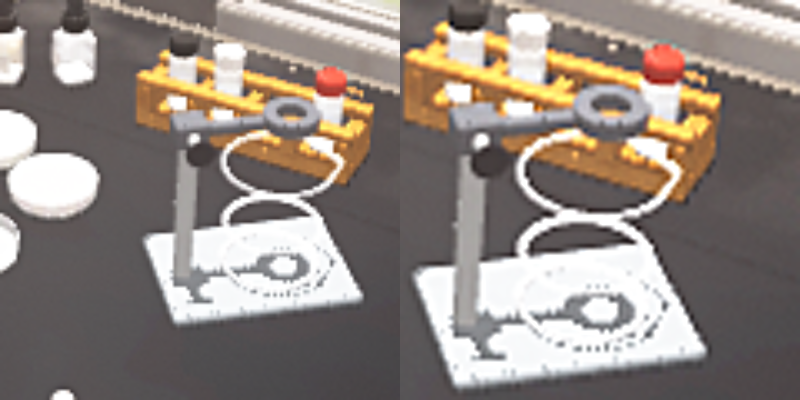

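The eye ring is at about (355,164) in the scene image, hole visible and clear. Next I raise, correct the tilt, and stop short of the eye to measure it with the wrist camera.

Call:
move_arm --moves '[{"gripper":-1,"xyz":[0,0,-2],"angular":[0,-0.03,0]},{"gripper":-1,"xyz":[1.5,-0.4,-4.2],"angular":[0,-0.06,0]},{"gripper":-1,"xyz":[4.5,-1.1,-4.2],"angular":[0,-0.06,0]},{"gripper":-1,"xyz":[9,-2.2,-4.2],"angular":[0,-0.06,0]},{"gripper":-1,"xyz":[14,-3.4,-4.2],"angular":[0,-0.06,0]},{"gripper":-1,"xyz":[19,-4.6,-4.2],"angular":[0,-0.06,0]},{"gripper":-1,"xyz":[24,-5.8,-4.2],"angular":[0,-0.06,0]},{"gripper":-1,"xyz":[27.5,-6.6,-4.2],"angular":[0,-0.06,0]},{"gripper":-1,"xyz":[29.1,-7,-4.2],"angular":[0,-0.06,0]},{"gripper":-1,"xyz":[29.6,-7.1,-4.2],"angular":[0,-0.06,0]}]'

```text
clock: 12.8
position: [520.3, -349.0, 310.9]
ee_rot: [-0.577, 0.816, 0.018, 0.024]
contact_force: [-0.1, -0.2, -2.4]
gripper_width: 27.7
```

Call:
move_arm --moves '[{"gripper":-1,"xyz":[0,0,0],"angular":[0,0,0]},{"gripper":-1,"xyz":[0,0,0],"angular":[0,0,0]}]'

```text
clock: 13.05
position: [520.7, -347.4, 311.6]
ee_rot: [-0.578, 0.815, 0.017, 0.025]
contact_force: [0.4, 0.1, -2.2]
gripper_width: 27.7
```

```bash
python3 -c "
from h import *
rod2()
s=load('r.png');P=cloud(s,s['d']);m=(s['d']>0)&(abs(P[...,2]-124)<6)&(abs(P[...,0]-505)<50)&(P[...,1]<-375)&(P[...,1]>-450)
vv,uu=np.nonzero(m);print(m.sum(),uu.min(),uu.max(),vv.min(),vv.max(),P[m].mean(0))
c=s['im'];cv2.imwrite('pics/w4.png',c)
"
```

```text
[(32, 7, np.float64(7.0), np.float64(7.1), np.float64(7.5), np.float64(1.9)), (48, 188, np.float64(5.8), np.float64(7.2), np.float64(8.0), np.float64(1.4)), (64, 162, np.float64(6.6), np.float64(8.4), np.float64(9.1), np.float64(1.4)), (80, 139, np.float64(7.6), np.float64(9.4), np.float64(10.4), np.float64(1.4)), (96, 105, np.float64(9.0), np.float64(10.6), np.float64(11.5), np.float64(1.5))]
tilt x deg 3.290883686067293 y -0.2864765102770749
clk 13.05 w 27.74890011239702 [ 520.75 -347.45  311.61] [ 0.42  0.09 -2.17]
1219 264 305 78 137 [ 500.91 -401.62  124.22]
```

View pics/w4.png

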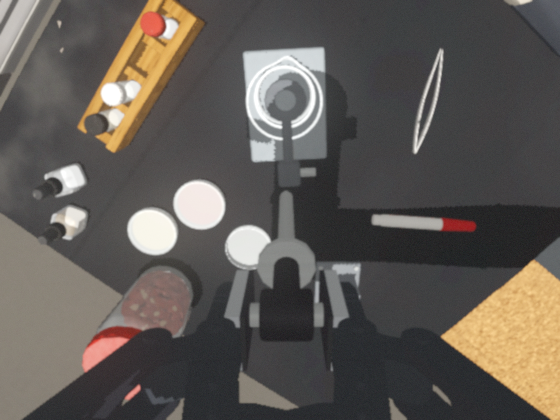

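The wrist view shows the eye ring centred near (285,100), with the probe hanging from (287,265) to its tip at about (286,195). Next I fit both in the same view.

```bash
cat >> h.py <<'E'
def rel(fn='r.png'):
    from scipy.optimize import least_squares
    s=load(fn);st=arm.read_state();P=cloud(s,s['d']);M=Rn.from_quat(st['ee_rot']).as_matrix()
    C=-s['R'].T@s['t']
    # eye: top-face points, circle via outer-edge points
    m=(s['d']>0)&(abs(P[...,2]-125)<5)&(abs(P[...,0]-500)<40)&(P[...,1]<-385)&(P[...,1]>-445)
    n,l,_,_=cv2.connectedComponentsWithStats(m.astype(np.uint8));
    cs,_=cv2.findContours(m.astype(np.uint8),cv2.RETR_CCOMP,cv2.CHAIN_APPROX_NONE)
    cs=sorted(cs,key=len)[::-1][:3]
    for c in cs:
        c=c[:,0];
        # intersect rays with plane z=125
        K=s['K'];p=cv2.undistortPoints(c[:,None].astype(float),K,np.array([float(s['k1']),0,0,0]))[:,0]
        r=np.c_[p,np.ones(len(p))]@s['R'];X=C+r*((125-C[2])/r[:,2])[:,None]
        X=X[X[:,1]<-392,:2]
        if len(X)<12: continue
        f=least_squares(lambda q:np.hypot(*(X-q[:2]).T)-q[2],[*X.mean(0),15],loss='soft_l1')
        print('circle',len(X),f.x,'rms',np.sqrt(np.mean(f.fun**2)))
    # rod axis: world points of near surface per height band
    T=(P-st['position'])@M;k=(s['d']>0)&(abs(T[...,1])<9)&(T[...,2]>35)&(T[...,2]<110)&(abs(T[...,0])<40)
    q=P[k];A=[]
    for z in np.arange(q[:,2].min()+4,q[:,2].max()-4,8):
        b=q[abs(q[:,2]-z)<4]
        f=least_squares(lambda w:np.hypot(*(b[:,:2]-w).T)-4.5,b[:,:2].mean(0)-4*(C[:2]-b[:,:2].mean(0))/np.linalg.norm(C[:2]-b[:,:2].mean(0)),loss='soft_l1')
        A.append([*f.x,z])
    A=np.array(A);L=np.array([np.polyfit(A[:,2],A[:,i],1) for i in(0,1)])
    ztip=st['position'][2]+20-140;print(A)
    print('slope deg',np.degrees(L[:,0]),'axis at tip',L@[ztip,1],'at hub',L@[ztip+140,1],'tcp',st['position'])
E
python3 -c "
from h import *
rel()"
```

```text
circle 92 [ 500.08 -404.54   16.93] rms 0.27916995753713686
circle 62 [ 499.87 -404.27    9.01] rms 0.25706559295550685
[[ 518.95 -347.97  205.31]
 [ 518.95 -347.88  213.31]
 [ 518.96 -347.8   221.31]
 [ 519.06 -347.71  229.31]
 [ 519.1  -347.6   237.31]
 [ 519.06 -347.5   245.31]
 [ 519.07 -347.49  253.31]
 [ 519.12 -347.35  261.31]]
slope deg [0.18 0.62] axis at tip [ 518.9  -348.12] at hub [ 519.35 -346.6 ] tcp [ 520.73 -347.5   311.67]
```

```bash
python3 -c "
from h import *
s=arm.read_state();M=Rn.from_quat(s['ee_rot']).as_matrix()
for d in ([-19,-56.6,0],[-19,-56.6,-40],[0,0,-100]): print(M.T@d/10)"
```

```text
[ 5.96 -0.08 -0.36]
[ 6.2  -0.08  3.63]
[0.6  0.   9.98]
```

Call:
move_arm --moves '[{"gripper":-1,"xyz":[2,0,-0.1],"angular":[0,0,0]},{"gripper":-1,"xyz":[4.5,-0.05,-0.25],"angular":[0,0,0]},{"gripper":-1,"xyz":[5.96,-0.08,-0.36],"angular":[0,0,0]},{"gripper":-1,"xyz":[6.05,-0.08,1],"angular":[0,0,0]},{"gripper":-1,"xyz":[6.15,-0.08,2.6],"angular":[0,0,0]},{"gripper":-1,"xyz":[6.2,-0.08,3.63],"angular":[0,0,0]},{"gripper":-1,"xyz":[6.2,-0.08,3.63],"angular":[0,0,0]},{"gripper":-1,"xyz":[6.2,-0.08,3.63],"angular":[0,0,0]},{"gripper":-1,"xyz":[6.2,-0.08,3.63],"angular":[0,0,0]}]'

```text
clock: 14.22
position: [501.6, -405.2, 272.1]
ee_rot: [-0.578, 0.816, 0.017, 0.025]
contact_force: [0.7, -0.4, -1.6]
gripper_width: 27.7
```

```bash
python3 -c "
from h import *
rod2();rel()
s=load('r.png');a=s['im'][60:300,200:380]
g=grab('scene','s5.png')[0];cv2.imwrite('pics/w5.png',np.hstack([cv2.resize(a,(400,533)),cv2.resize(g[20:240,280:445],(400,533))]))"
```

```text
[(32, 7, np.float64(7.1), np.float64(7.5), np.float64(7.7), np.float64(0.8)), (48, 188, np.float64(5.8), np.float64(7.2), np.float64(8.1), np.float64(1.9)), (64, 163, np.float64(6.7), np.float64(8.4), np.float64(9.2), np.float64(1.4)), (80, 133, np.float64(7.6), np.float64(9.4), np.float64(10.3), np.float64(1.4)), (96, 113, np.float64(9.0), np.float64(10.7), np.float64(11.5), np.float64(1.4))]
tilt x deg 3.0766875138851457 y 0.25066743606743414
clk 14.225 w 27.739544156690535 [ 501.65 -405.17  272.13] [ 0.74 -0.42 -1.6 ]
circle 162 [ 499.54 -406.84   15.54] rms 4.278019166656501
[[ 499.96 -405.85  165.69]
 [ 500.   -405.77  173.69]
 [ 499.96 -405.66  181.69]
 [ 500.02 -405.52  189.69]
 [ 500.08 -405.46  197.69]
 [ 500.08 -405.36  205.69]
 [ 500.06 -405.28  213.69]
 [ 500.08 -405.15  221.69]]
slope deg [0.13 0.7 ] axis at tip [ 499.94 -406.02] at hub [ 500.25 -404.3 ] tcp [ 501.58 -405.18  272.08]
```

View pics/w5.png

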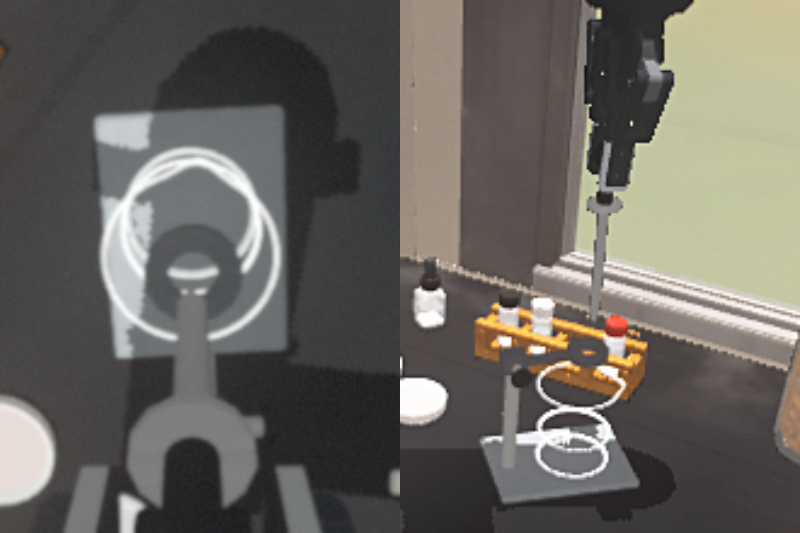

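The wrist view shows the tip at about (192,292) in the crop, over the hole. The fit has the tip 1.6 mm off along y, so I correct 1 mm on the way down.

Call:
move_arm --moves '[{"gripper":-1,"xyz":[-0.02,0,1],"angular":[0,0,0]},{"gripper":-1,"xyz":[0.02,0,2],"angular":[0,0,0]},{"gripper":-1,"xyz":[0.08,0,3],"angular":[0,0,0]},{"gripper":-1,"xyz":[0.14,0,4],"angular":[0,0,0]},{"gripper":-1,"xyz":[0.2,0,5],"angular":[0,0,0]},{"gripper":-1,"xyz":[0.26,0,6],"angular":[0,0,0]},{"gripper":-1,"xyz":[0.26,0,6],"angular":[0,0,0]}]'

```text
clock: 15.2
position: [501.2, -403.9, 210.0]
ee_rot: [-0.577, 0.816, 0.018, 0.024]
contact_force: [0.8, 1.7, -1.3]
gripper_width: 27.8
```

```bash
python3 -c "
from h import *
rod2()
s=load('r.png');P=cloud(s,s['d']);st=arm.read_state();M=Rn.from_quat(st['ee_rot']).as_matrix();T=(P-st['position'])@M
# rod above eye
C=-s['R'].T@s['t'];from scipy.optimize import least_squares
for z in range(135,172,6):
    k=(s['d']>0)&(abs(P[...,2]-z)<3)&(abs(T[...,1])<8)&(abs(T[...,0])<25);b=P[k][:,:2]
    if len(b)>15:
        d0=C[:2]-b.mean(0);f=least_squares(lambda w:np.hypot(*(b-w).T)-4.5,b.mean(0)-4*d0/np.linalg.norm(d0),loss='soft_l1');print(z,len(b),f.x)
"
```

```text
[(32, 3, np.float64(7.0), np.float64(7.1), np.float64(7.2), np.float64(0.9)), (48, 187, np.float64(5.7), np.float64(7.0), np.float64(7.8), np.float64(1.4)), (64, 163, np.float64(6.4), np.float64(8.1), np.float64(8.9), np.float64(1.4)), (80, 796, np.float64(-5.0), np.float64(14.0), np.float64(21.5), np.float64(-1.0)), (96, 173, np.float64(-0.4), np.float64(10.3), np.float64(23.2), np.float64(0.2))]
tilt x deg 4.787349470282674 y -1.3605189959864228
clk 15.2 w 27.837470377249808 [ 501.18 -403.88  210.02] [ 0.8   1.68 -1.28]
135 55 [ 499.33 -403.78]
141 58 [ 499.47 -403.71]
147 60 [ 499.47 -403.64]
153 70 [ 499.53 -403.59]
159 73 [ 499.49 -403.56]
165 72 [ 499.54 -403.43]
171 16 [ 499.9  -403.71]
```

The tip is through the eye, with the axis 0.8 mm from centre and no contact.

Call:
move_arm --moves '[{"gripper":-1,"xyz":[0.09,-0.06,1],"angular":[0,0,0]},{"gripper":-1,"xyz":[0.15,-0.06,2],"angular":[0,0,0]},{"gripper":-1,"xyz":[0.21,-0.06,3],"angular":[0,0,0]},{"gripper":-1,"xyz":[0.27,-0.06,4],"angular":[0,0,0]},{"gripper":-1,"xyz":[0.33,-0.06,5],"angular":[0,0,0]},{"gripper":-1,"xyz":[0.37,-0.06,5.7],"angular":[0,0,0]},{"gripper":-1,"xyz":[0.37,-0.06,5.7],"angular":[0,0,0]}]'

```text
clock: 16.12
position: [501.8, -404.5, 153.4]
ee_rot: [-0.577, 0.816, 0.018, 0.024]
contact_force: [0.6, -0.4, -1.2]
gripper_width: 27.3
```

```bash
python3 -c "
from h import *
im,d,c=grab('wrist','w6.png');P=cloud(c,d);st=arm.read_state();M=Rn.from_quat(st['ee_rot']).as_matrix();T=(P-st['position'])@M
print(st['position'],st['contact_force'],T[...,2].max())
m=(d>0)&(abs(T[...,1])<19)&(T[...,0]>-5)&(T[...,0]<30)&(T[...,2]>5)&(T[...,2]<50)
h,e=np.histogram(P[...,2][m],bins=np.arange(105,165,2));print(list(zip(e[:-1].tolist(),h.tolist())))
"
```

```text
[ 502.11 -404.7   154.06] [ 0.12 -0.62 -1.32] 1016.7723371260619
[(105, 0), (107, 0), (109, 0), (111, 0), (113, 0), (115, 20), (117, 84), (119, 106), (121, 129), (123, 913), (125, 352), (127, 0), (129, 0), (131, 15), (133, 94), (135, 718), (137, 746), (139, 53), (141, 59), (143, 58), (145, 56), (147, 51), (149, 0), (151, 0), (153, 0), (155, 0), (157, 0), (159, 0), (161, 0)]
```

Call:
move_arm --moves '[{"gripper":-1,"xyz":[0.02,0,0.3],"angular":[0,0,0]},{"gripper":-1,"xyz":[0.03,0,0.55],"angular":[0,0,0]},{"gripper":-1,"xyz":[0.03,0,0.65],"angular":[0,0,0]},{"gripper":-1,"xyz":[0.03,0,0.65],"angular":[0,0,0]},{"gripper":-1,"xyz":[0.03,0,0.65],"angular":[0,0,0]}]'

```text
clock: 16.8
position: [502.2, -404.6, 147.8]
ee_rot: [-0.577, 0.816, 0.017, 0.025]
contact_force: [0.4, -0.1, -1.9]
gripper_width: 27.9
```

Call:
move_arm --moves '[{"gripper":-1,"xyz":[0,0,0.05],"angular":[0,0,0]},{"gripper":-1,"xyz":[0,0,0.05],"angular":[0,0,0]},{"gripper":-1,"xyz":[0,0,0.05],"angular":[0,0,0]}]'

```text
clock: 17.18
position: [502.2, -404.5, 147.2]
ee_rot: [-0.577, 0.816, 0.017, 0.024]
contact_force: [-0.2, -0.8, -0.6]
gripper_width: 27.9
```

Call:
move_arm --moves '[{"gripper":-1,"xyz":[0,0,0.07],"angular":[0,0,0]},{"gripper":-1,"xyz":[0,0,0.07],"angular":[0,0,0]},{"gripper":-1,"xyz":[0,0,0.07],"angular":[0,0,0]}]'

```text
clock: 17.55
position: [502.2, -404.5, 146.5]
ee_rot: [-0.577, 0.816, 0.017, 0.024]
contact_force: [0.5, 0.2, -1.7]
gripper_width: 27.8
```

Call:
move_arm --moves '[{"gripper":-1,"xyz":[0,0,0.05],"angular":[0,0,0]},{"gripper":-1,"xyz":[0,0,0.05],"angular":[0,0,0]},{"gripper":-1,"xyz":[0,0,0.05],"angular":[0,0,0]}]'

```text
clock: 17.92
position: [502.2, -404.6, 146.3]
ee_rot: [-0.577, 0.816, 0.017, 0.024]
contact_force: [-0.8, -0.3, 0.5]
gripper_width: 27.7
```

```bash
python3 -c "
from h import *
im,d,c=grab('wrist','w7.png');P=cloud(c,d);st=arm.read_state();M=Rn.from_quat(st['ee_rot']).as_matrix();T=(P-st['position'])@M
print(st['position'],st['contact_force'])
m=(d>0)&(abs(T[...,1])<19)&(T[...,0]>-5)&(T[...,0]<30)&(T[...,2]>5)&(T[...,2]<50)
h,e=np.histogram(P[...,2][m],bins=np.arange(115,145,1));print(list(zip(e[:-1].tolist(),h.tolist())))
"
```

```text
[ 502.22 -404.6   146.27] [-1.08  0.12  0.03]
[(115, 3), (116, 23), (117, 47), (118, 52), (119, 57), (120, 45), (121, 64), (122, 87), (123, 196), (124, 535), (125, 287), (126, 48), (127, 56), (128, 123), (129, 714), (130, 569), (131, 64), (132, 26), (133, 25), (134, 32), (135, 31), (136, 22), (137, 35), (138, 26), (139, 28), (140, 28), (141, 0), (142, 0), (143, 0)]
```

The collar top is 5 mm above the eye's top face and the wrist force has dropped to about zero, so the collar is seated. Release gently.

Call:
move_arm --moves '[{"gripper":-0.34,"xyz":[0,0,0.02],"angular":[0,0,0]},{"gripper":-0.32,"xyz":[0,0,0.02],"angular":[0,0,0]},{"gripper":-0.305,"xyz":[0,0,0.02],"angular":[0,0,0]},{"gripper":-0.29,"xyz":[0,0,0.02],"angular":[0,0,0]},{"gripper":-0.26,"xyz":[0,0,0.02],"angular":[0,0,0]},{"gripper":-0.2,"xyz":[0,0,0.02],"angular":[0,0,0]},{"gripper":0,"xyz":[0,0,0.02],"angular":[0,0,0]},{"gripper":0.3,"xyz":[0,0,0.02],"angular":[0,0,0]},{"gripper":0.3,"xyz":[0,0,0.02],"angular":[0,0,0]},{"gripper":0.3,"xyz":[0,0,0.02],"angular":[0,0,0]}]'

```text
clock: 19.23
position: [502.2, -404.4, 145.8]
ee_rot: [-0.577, 0.816, 0.017, 0.025]
contact_force: [-0.5, 1.0, -0.4]
gripper_width: 55.2
```

Call:
move_arm --moves '[{"gripper":0.3,"xyz":[-0.06,0,-1],"angular":[0,0,0]},{"gripper":0.3,"xyz":[-0.15,0,-2.5],"angular":[0,0,0]},{"gripper":0.3,"xyz":[-0.3,0,-5],"angular":[0,0,0]},{"gripper":0.3,"xyz":[-0.5,0,-8],"angular":[0,0,0]},{"gripper":0.3,"xyz":[-0.72,0,-12],"angular":[0,0,0]},{"gripper":0.3,"xyz":[-0.9,0,-15],"angular":[0,0,0]},{"gripper":0.3,"xyz":[-0.9,0,-15],"angular":[0,0,0]}]'

```text
clock: 20.1
position: [503.1, -405.3, 301.0]
ee_rot: [-0.578, 0.816, 0.013, 0.026]
contact_force: [-0.1, 0.5, -0.1]
gripper_width: 55.3
```

```bash
python3 -c "
from h import *
w=grab('wrist','w8.png')[0];g,d,c=grab('scene','s8.png')
cv2.imwrite('pics/v8.png',np.hstack([cv2.resize(w[20:300,150:430],(400,400)),cv2.resize(g[100:240,290:430],(400,400),interpolation=cv2.INTER_CUBIC)]))
s=load('w8.png');P=cloud(s,s['d']);m=(s['d']>0)&(abs(P[...,0]-500)<25)&(abs(P[...,1]+404)<25)&(P[...,2]>155)&(P[...,2]<190);print('hub',m.sum(),np.median(P[m],0),P[m].max(0),P[m].min(0))
st=arm.read_state();print(st['clock'],st['position'],st['contact_force'])
"
```

```text
hub 802 [ 499.74 -406.51  172.4 ] [ 515.54 -393.58  176.45] [ 485.1  -416.16  164.71]
20.2 [ 502.04 -404.22  296.64] [-0.09  1.58  0.08]
```

View pics/v8.png

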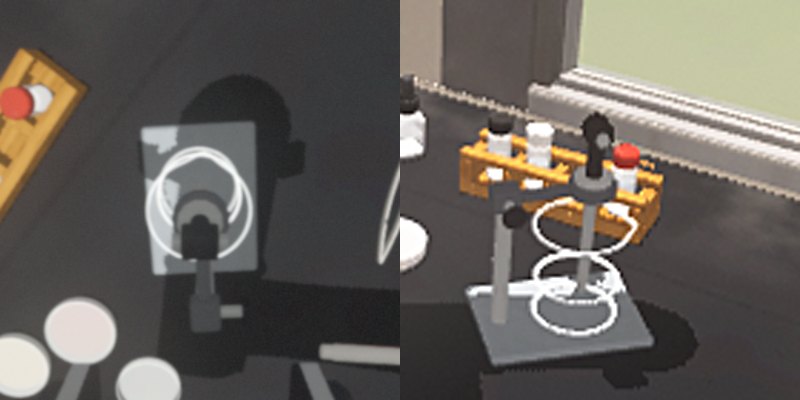

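The probe stands in the eye with its collar seated at (595,185) in the crop and its rod inside the beaker. The beaker is still upright on the base plate, and the hub top measures about 175 mm, as expected.

```bash
python3 -c "
from h import *
print(arm.job_done())"
```

```text
the job is handed in; nothing more can be done
None
```

The probe now hangs in the eye with its collar seated and its rod inside the beaker. I handed the job in at about 20 s, well inside the 59 s limit; no verdict was reported.

- **Lift and swing:** I gripped the hub on its buttons and lifted it off the rest with the rod looking level. I then opened the fingers by tenths of a millimetre until the probe hung within about 4° of plumb. It did not slip.
- **Lowering:** After gripping firmly again, I tilted the gripper about 0.06 rad to take out the remaining lean. I lowered the tip through the eye within about 1 mm of centre, released, and raised the arm clear.

**Last checks:**
- Before release, the collar top sat 5 mm above the eye and the wrist force had dropped to about zero, so the collar was seated.
- After release, the hub top was at about 175–176 mm, against 175 mm expected, and centred within about 1–2 mm of the eye.
- In the final crops the probe is upright and the beaker stands under the eye. The nearby items that were in view looked unmoved, by eye only.
- The final crops left out some of the bystanders, including the tube, so I did not check those again at the end.
- Just after lifting, the rod angle read about 4° below level. I took this as depth-measurement bias, because it did not change as I first eased the grip.

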